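# Fold up the console light and close its transport lid

## Task

Pack down the folding console light: working from its free end inwards, first fold the white lamp segment fully back over the aluminium middle segment, then fold those two fully over the blue inner segment, then swing the folded stack fully home along its dock. Then put the transport lid squarely over it and press it down until it snaps onto the dock, and let go. Do not shift or knock over the other equipment on the desk.

Things in the scene. Friction and masses are not known exactly. Their poses are not given: they have to be found in the camera images.
- dock_seat (a point): Centre of the top face of the dock's fixed grey flange (204 x 88 mm, 5 mm thick; its place and yaw vary). x runs along the dock from the main pivot (at x = -60 mm) to the far end, z is up. The seated lid stands on the flange round the plinth, centred here, long side along x; the lid's handle centre lid_grip is then 94 mm above this point.
- plinth_top (a point): Centre of the top of the grey plinth on the flange, 22 mm above the desk. The plinth is 168 x 54 mm, its upper 8 mm stepped in to 163 x 49 mm. A sprung steel catch sticks 4.5 mm out of each short end, 14.5 mm above the desk.
- pivot_a (a point): Main upright pivot of the folding light, 27 mm above the desk. The light is three flat bars 16 mm wide (22 mm at the ends), 8 mm thick, stacked like a folding ruler: blue inner bar (23 to 31 mm above the desk), 120 mm from pivot_a to knob_a; aluminium middle bar (33 to 41 mm), 120 mm from knob_a to knob_b; white lamp bar (43 to 51 mm), 85 mm from knob_b to knob_c.
- knob_a (a point): Middle of the yellow round upright knob (20 mm diameter, 36 mm tall, top 79 mm above the desk) on the outer end of the blue inner bar; also the pivot of the middle bar. x of this frame points along the inner bar, away from pivot_a. The point lies 66 mm above the desk.
- knob_b (a point): Middle of the orange round upright knob (20 mm diameter, 26 mm tall, top 79 mm above the desk) on the outer end of the aluminium middle bar; also the pivot of the lamp bar. x points along the middle bar, away from knob_a. The point lies 66 mm above the desk.
- knob_c (a point): Middle of the green round upright knob (20 mm diameter, 28 mm tall, top 79 mm above the desk) on the free end of the white lamp bar. x points along the lamp bar, away from knob_b. The point lies 66 mm above the desk.
- seg_a (a joint): Angle (rad) of the blue inner bar from its home along the dock: 0 = home, lying along the dock's x (end stop). Opens clockwise seen from above. Stiff: stays where left, about 3 N at knob_a to move.
- seg_b (a joint): Angle (rad) of the aluminium middle bar from folded: 0 = lying back over the inner bar, its knob_b over pivot_a (end stop). Opens clockwise seen from above. Stays where left, about 2 N at knob_b to move.
- seg_c (a joint): Angle (rad) of the white lamp bar from folded: 0 = lying back over the middle bar towards knob_a, stopping 35 mm short of it (end stop). Opens anticlockwise seen from above. Stays where left, about 1.2 N at knob_c to move.
- lid_grip (a point): Centre of the red handle of the loose transport lid: a solid bar 70 mm long (along the lid's x), 16 mm wide (y), 28 mm tall, on the lid's roof; this point is 94 mm above the lid's lower rim. The lid starts standing upright on the desk. Either way round fits. Roof top is 80 mm above the rim, handle top 108 mm.
- lid_rim (a point): Centre of the lower rim of the pale-grey lid, an open-bottomed shell 183 x 65 mm outside (x, y), 178 x 60 mm inside, 77 mm deep inside. Lowered over the folded light it first rests on the two catches, about 10 mm above the flange; about 10 N straight down then snaps it down onto the flange.
- di_box: Bystander: grey steel DI box, 105 x 85 x 42 mm, origin at the centre of its underside.
- cue_light: Bystander: black plastic cue light with red and green lenses, 75 x 60 x 68 mm, origin at the centre of its underside.
- beltpack: Bystander: squat aluminium beltpack transmitter, 95 x 65 x 31 mm, origin at the centre of its underside.
- tape_roll: Bystander: white tape roll lying flat, 100 mm across, 48 mm tall, origin at the centre of its underside.
- torch: Bystander: red plastic torch lying along its x, 145 mm long, 38 mm high, origin at its middle on the desk.
- charger: Bystander: grey battery charger, 85 x 65 x 37 mm, origin at the centre of its underside.
- ear_case: Bystander: orange earpiece case, 80 x 60 x 35 mm, origin at the centre of its underside.

How it is judged (in metres and radians):
On the way, in this order (a step that is already met when the one before it is completed fails the run):
1. the white lamp bar is folded over the middle bar, while the others are still open (value of joint seg_c below 0.1 rad and value of joint seg_b above 0.6 rad and value of joint seg_a above 0.4 rad), for 0.2 s.
2. the middle bar, with the lamp bar folded on it, is folded over the inner bar, before that is swung home (value of joint each of seg_c, seg_b below 0.1 rad and value of joint seg_a above 0.4 rad), for 0.2 s.
3. the folded stack is swung home along the dock (value of joint each of seg_c, seg_b, seg_a below 0.1 rad), for 0.2 s.
At the end, for the whole second after the job is handed in: All three bars are folded to within 0.1 rad of their stops, and the lid is snapped on the dock: within 6 mm of the dock's centre and 3 mm of its seated height, level, its long side within 0.1 rad of the dock's, released and at rest (all of step 3 and horizontal distance between lid_grip and dock_seat below 0.006 m and z of lid_grip in the frame of dock_seat between 0.091 and 0.097 m and angle between the x axis of lid_grip and the x axis of dock_seat, either way round below 0.1 rad and angle between lid_grip's own z axis and vertical below 0.04 rad); the robot touches nothing.
It fails at once if a bystander is pushed more than 25 mm (distance of any of di_box, cue_light, beltpack, tape_roll, torch, charger, ear_case from where it was at the start of the episode above 0.025 m).
It fails at once if a bystander is tipped over (angle between any of di_box, cue_light, beltpack, tape_roll, charger, ear_case's own z axis and vertical above 0.5 rad).
It fails at once if the lid is tipped over (angle between lid_grip's own z axis and vertical above 0.7 rad).
It also fails if it takes over 72 s, if anything falls off the work surface, if the arm or the gripper's body presses on something with over 40 N, if the wrist force passes 120 N, or if a joint passes its speed limit or range.

## Robot

A 6-joint arm with a two-finger parallel gripper is mounted at the origin on the work surface. World frame = base frame: x ahead of the robot, y to its left, z up, the work surface at z = 0. Lengths are in m, angles in degrees, forces in N, time in s.
With the tool pointing down it reaches from about 0.375 to 0.9 m from the base axis. Payload 3.1 kg.
Tool frame: the origin (TCP) lies between the finger pads; the fingertips stand 17 mm ahead of it and the grasp point (between the pads) lies 2 mm behind it (robot.tcp_to_tips is the distance from the TCP to the fingertips, in m); z points along the fingers, y is the line along which they close (so a half turn about z gives the same grasp; the last joint's range is limited). The gripper opens to 85 mm and grips with 20 to 120 N. Pads are 22 mm wide; open, the fingers measure 114 mm over their backs; the gripper's body (76 mm by 85 mm) begins 54 mm behind the grasp point. The pads swing forward as they close: fully open they stand 13 mm farther back than shut.
Start: joints at [-80.529, 30.224, 82.088, -0, 67.689, -10.227], TCP at [0.211, -0.588, 0.248] pointing down, gripper open.
Joint ranges: [-176.69, 176.69], [-43.24, 126.21], [12.49, 139.97], [-82, 262], [0, 151.66], [-163.58, 163.58]. Speed limits (degrees/s): [159.86, 159.86, 180, 180, 180, 180].

## Interface

Orientations are given as [roll, pitch, yaw] about the fixed x, y, z axes, in that order (R = Rz(yaw) Ry(pitch) Rx(roll)).
In Python, from cell import robot gives the robot as it stands.
- The arm moves only by the tool send_rows, never from a script. Its argument "targets" is a list of rows, each an object of numbers: "hand": the closure, from 0 (fully open) to 1 (shut); "tx", "ty", "tz": the shift along the tool's x, y, z each as a share of 0.25 m, from -1 to 1; "spin": the turn about the tool's z as a share of pi/2 rad, from -1 to 1. A call has 1 to 20 rows; each row is the pose to reach, as a shift and turn from the pose commanded when the call began, along the tool's axes at that moment; what a row does not reach only later rows make up. A row lasts 1/10 s, in which the tool goes at most 50 mm and 8.59 degrees, less where a joint would pass 70% of its speed; a pose out of reach is approached as far as the arm can. A call with a number of a shift or a turn outside -1 to 1 is refused whole. A call with a gripper value outside its range is refused whole. The fingers move at their own pace and stop on an object; "squeeze" is the grip in N (left out, the last holds). Time passes only in rows, so rows that repeat a pose let the fingers close. It gives the time, the measured TCP pose, the force, the opening and the grip force at its end, in the units of the state.
- robot.state(): the state, without advancing time (a new reading comes with each control period).
- robot.capture(name): name is "scene" or "top" or "wrist"; returns the picture (384x512x3 uint8, blue, green, red); there is no depth.
- robot.camera_params(name): a dict with "fx", "fy", "cx", "cy" (pixels), "distortion" ([k1, k2, p1, p2, k3] as OpenCV has them; the pictures are not rectified), "eye" and "orientation" of the camera in the world. Camera axes: x right, y up, looking along -z (the intrinsics and any distortion apply to the point x, -y, -z); pixel columns grow to the right and rows downward; lengths in m; the calibration is good to about 2 mm. A picture is of the moment at which its call begins: read the wrist's pose just before it. camera_params takes no time and is no camera call; for the wrist camera it gives the pose at the moment of the call.
- robot.hand_in(): hands the job in; it is judged then, once.
The state is a dict: "clock": time; "joints": joint angles; "dq": joint speeds; "effort": joint torques, N m; "tool_pos": TCP position; "eef_rot": TCP orientation; "wrist_force": force on the tool from outside, world axes, zero at the start; "moment": the same for the moment, N m; "grip_width": finger opening in m; "finger_force": force on a finger pad.
Only numpy, scipy, OpenCV 4.12 (cv2) and the standard library are available. Lean on these libraries where they do the work, as an engineer would, in place of code of your own. Each camera call takes 0.05 s, during which the arm holds its last target. There are 200 camera calls.

## Working session

There is one attempt and no reset: what is moved stays moved. The work goes in short steps, Python scripts to look and compute and a tool call to move; the robot and the scene stay as the last step left them, time stands still between calls to the robot, and variables do not carry over. Pictures are saved under pics/ and viewed, at most 10 in all, crops included, and the job is handed in when it is done.

Besides the shell and the picture viewer there is one more tool, called as a command line: name --argument value ..., lists and objects as JSON in quotes. send_rows: Moves the arm, as the interface text tells. Its arguments: {"type":"object","properties":{"targets":{"type":"array"},"squeeze":{"type":"number"}},"required":["targets"]}

```bash
mkdir -p pics; cat > h.py <<'E'
import numpy as np, cv2
from scipy.spatial.transform import Rotation as R
from cell import robot
def cam(n):
    p=robot.camera_params(n); return p
def rot(p):
    o=np.array(p["orientation"],float)
    if o.shape==(3,3): return o
    return R.from_euler('xyz',o,degrees=True).as_matrix() if o.size==3 else R.from_quat(o).as_matrix()
def ray(p,uv):
    K=np.array([[p['fx'],0,p['cx']],[0,p['fy'],p['cy']],[0,0,1]])
    q=cv2.undistortPoints(np.array([[uv]],float),K,np.array(p['distortion'],float))[0,0]
    return np.array(p['eye']),rot(p)@np.array([q[0],-q[1],-1])
def onz(p,uv,z):
    e,d=ray(p,uv); return e+d*(z-e[2])/d[2]
def blobs(img,lo,hi,amin=30):
    m=cv2.inRange(cv2.cvtColor(img,cv2.COLOR_BGR2HSV),lo,hi)
    n,l,s,c=cv2.connectedComponentsWithStats(m)
    return [(c[i].round(1).tolist(),s[i].tolist()) for i in range(1,n) if s[i][4]>=amin]
E
python3 - <<'E'
from h import *
print(robot.state())
for n in("scene","top"):
    print(robot.camera_params(n)); im=robot.capture(n); cv2.imwrite(f"pics/{n}0.png",im)
print(robot.camera_params("wrist"))
E
```

```text
{'clock': 0.0, 'joints': array([-8.05281618e+01,  3.02789890e+01,  8.21565613e+01,  6.63338818e-04,
        6.76905924e+01, -1.02269861e+01]), 'dq': array([ 0.01759718,  0.05809535, -0.0123082 ,  0.03935529,  0.09389163,
       -0.00893912]), 'effort': array([ 1.36314553e-03, -4.42348945e+01, -1.78025991e+01, -1.12613106e-04,
        8.48135969e-03, -7.81912263e-06]), 'tool_pos': array([ 0.21059156, -0.58772382,  0.24733238]), 'eef_rot': array([-1.79875970e+02, -2.29997799e-02,  1.96985469e+01]), 'wrist_force': array([ 0.04216068,  0.85287096, -0.31814666]), 'moment': array([-0.04556037,  0.00608456,  0.0225219 ]), 'finger_force': 0.0, 'grip_width': 0.08546220888710546}
{'fx': 488.1796602223396, 'fy': 488.1796602223396, 'cx': 260.11475013911183, 'cy': 178.45704007411857, 'distortion': array([-0.17068496,  0.        ,  0.        ,  0.        ,  0.        ]), 'eye': array([1.13093678, 0.92986836, 1.26221053]), 'orientation': array([ 43.34557041,  -0.73955649, 148.52441283])}
{'fx': 349.1094405295844, 'fy': 349.1094405295844, 'cx': 256.00501835270836, 'cy': 190.61041320176898, 'distortion': array([0.02351719, 0.        , 0.        , 0.        , 0.        ]), 'eye': array([0.47209338, 0.03669746, 0.97368051]), 'orientation': array([  6.33447226,  -0.21992742, -90.38303293])}
{'fx': 326.4855819408565, 'fy': 326.4855819408565, 'cx': 253.16785398086708, 'cy': 196.0356491169618, 'distortion': array([0.03231151, 0.        , 0.        , 0.        , 0.        ]), 'eye': array([ 0.28588066, -0.56224608,  0.37280142]), 'orientation': array([-18.10770348,   0.13194698, -70.33276602])}
```

View pics/top0.png

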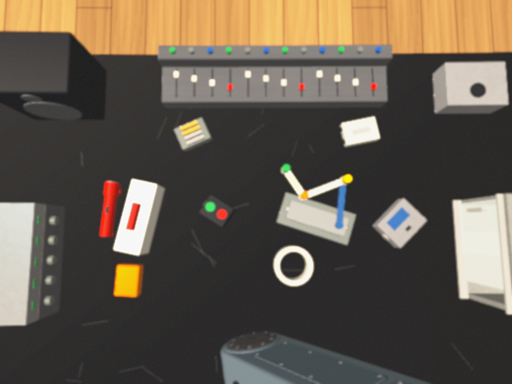

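View pics/scene0.png

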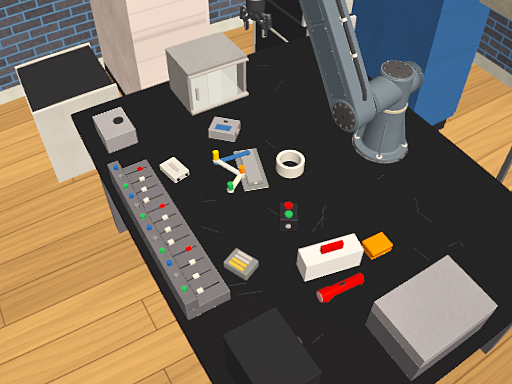

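The top view shows yellow knob_a at (347,179), orange knob_b at (304,195), green knob_c at (286,168), pivot_a at about (340,224), dock centre at about (316,218) and the lid handle at (132,217). The torch is just left of the lid, and the ear case is below it.

```bash
cat > m.py <<'E'
from h import *
def measure(names=("top","scene")):
    out={}
    B={'yellow':((24,150,120),(33,255,255)),'orange':((10,170,120),(22,255,255)),'green':((45,120,60),(80,255,255)),'red':((0,180,90),(6,255,255)),'blue':((100,120,60),(118,255,255))}
    for n in names:
        p=robot.camera_params(n); im=robot.capture(n)
        for k,(lo,hi) in B.items():
            for c,s in blobs(im,lo,hi,12):
                x=onz(p,c,.072)
                if x[0]<.85 and x[0]>.25 and abs(x[1])<.6: print(n,k,c,s[2:],x.round(4))
    return
if __name__=="__main__":
    measure()
    im=cv2.imread('pics/top0.png');p=robot.camera_params("top")
    g=cv2.cvtColor(im,cv2.COLOR_BGR2HSV)
    # pale regions: min-area rects
    m=cv2.inRange(g,(0,0,100),(180,60,255))
    for c in cv2.findContours(m,cv2.RETR_EXTERNAL,cv2.CHAIN_APPROX_NONE)[0]:
        if 150<cv2.contourArea(c)<6000:
            r=cv2.minAreaRect(c); print(np.round(r[0]),np.round(r[1]),round(r[2],1),cv2.boxPoints(r).round(0).tolist(), onz(p,r[0],.02).round(3))
    cv2.imwrite('pics/crop.png',np.hstack([cv2.resize(im[150:260,265:365],None,fx=4,fy=4),cv2.resize(im[160:270,85:185],None,fx=4,fy=4)]))
E
python3 m.py
```

```text
top yellow [188.7, 124.9] [14, 7, 31] [0.7483 0.2096 0.072 ]
top yellow [190.8, 129.8] [15, 7, 32] [0.735  0.2039 0.072 ]
top yellow [346.8, 178.4] [10, 9, 61] [ 0.6027 -0.2044  0.072 ]
top yellow [125.2, 278.4] [21, 27, 413] [0.3523 0.3628 0.072 ]
top orange [350.5, 179.2] [6, 10, 12] [ 0.6005 -0.2139  0.072 ]
top orange [129.9, 280.8] [30, 34, 370] [0.3462 0.3508 0.072 ]
top green [286.0, 166.7] [9, 9, 58] [ 0.6347 -0.0464  0.072 ]
top green [209.8, 206.4] [11, 10, 86] [0.5319 0.1522 0.072 ]
top green [32.5, 305.0] [2, 7, 12] [0.291  0.5872 0.072 ]
top red [108.6, 208.1] [22, 55, 715] [0.5293 0.4116 0.072 ]
top red [132.9, 216.3] [11, 25, 141] [0.5078 0.3489 0.072 ]
top red [221.5, 213.7] [10, 10, 76] [0.5128 0.1219 0.072 ]
top blue [340.8, 203.9] [11, 42, 279] [ 0.5362 -0.1865  0.072 ]
top blue [397.7, 218.5] [20, 20, 188] [ 0.4978 -0.3311  0.072 ]
scene yellow [215.6, 154.6] [6, 11, 53] [ 0.6055 -0.1987  0.072 ]
scene yellow [238.3, 261.5] [13, 8, 15] [0.7585 0.2298 0.072 ]
scene orange [241.5, 168.9] [6, 9, 39] [ 0.5624 -0.0911  0.072 ]
scene orange [376.7, 245.2] [31, 28, 543] 
[... 1121 characters left out ...]
.506 0.352 0.02 ]
[326. 187.] [10. 39.] 71.0 [[306.0, 189.0], [343.0, 176.0], [346.0, 185.0], [310.0, 198.0]] [ 0.587 -0.161  0.02 ]
[314. 206.] [87. 54.] 17.9 [[264.0, 219.0], [281.0, 167.0], [364.0, 193.0], [347.0, 245.0]] [ 0.534 -0.126  0.02 ]
[192. 133.] [24. 32.] 66.5 [[172.0, 128.0], [201.0, 115.0], [211.0, 138.0], [182.0, 150.0]] [0.742 0.211 0.02 ]
[360. 131.] [26. 38.] 78.7 [[338.0, 122.0], [376.0, 114.0], [381.0, 140.0], [343.0, 147.0]] [ 0.744 -0.258  0.02 ]
[470.  85.] [49. 75.] 85.2 [[430.0, 63.0], [505.0, 57.0], [509.0, 106.0], [434.0, 112.0]] [ 0.875 -0.572  0.02 ]
[274.  52.] [ 13. 235.] 89.7 [[157.0, 46.0], [392.0, 45.0], [392.0, 58.0], [157.0, 59.0]] [ 0.977 -0.023  0.02 ]
```

View pics/crop.png

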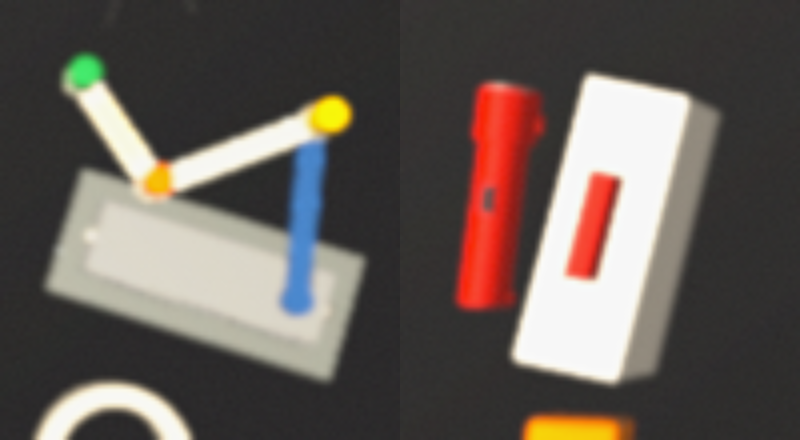

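Flange corners in full-image pixels are about (285.5,192.5), (356.3,214.5), (348,245.5) and (276.3,222.5). The pivot_a hub is at (338.8,225). Next I cast these to points and check them against the given sizes.

```bash
python3 - <<'E'
from h import *
p=robot.camera_params("top")
F=np.array([onz(p,c,.005) for c in [(285.5,192.5),(356.3,214.5),(348,245.5),(276.3,222.5)]])
print('flange sides',[np.linalg.norm(F[i]-F[i-3]).round(3) for i in range(4)],F.mean(0).round(4))
v=(F[0]+F[3]-F[1]-F[2])[:2]; print('dock yaw',np.degrees(np.arctan2(v[1],v[0])))
P=dict(pa=onz(p,(338.8,225),.031)[:2],ka=onz(p,(346.9,178.6),.075)[:2],kb=onz(p,(304.2,194.5),.077)[:2],kc=onz(p,(286,167.2),.075)[:2])
u=v/np.linalg.norm(v); print('pa from dock',F.mean(0)[:2]-.06*u)
for k in P: print(k,P[k].round(4))
a=lambda s,t:(np.linalg.norm(P[t]-P[s]).round(4),np.degrees(np.arctan2(*(P[t]-P[s])[::-1])).round(1))
print(a('pa','ka'),a('ka','kb'),a('kb','kc'))
L=np.array([onz(p,(c[0]/4+60,c[1]/4+160),.08) for c in [(588,73),(690,95),(620,383),(512,358)]])
print('lid',[np.linalg.norm(L[i]-L[i-3]).round(3) for i in range(4)],L.mean(0))
w=(L[0]+L[1]-L[2]-L[3]);print('yaw',np.degrees(np.arctan2(w[1],w[0])), 'handle',onz(p,(132.9,216.3),.105))
E
```

```text
flange sides [np.float64(0.205), np.float64(0.089), np.float64(0.206), np.float64(0.087)] [ 0.5006 -0.1343  0.005 ]
dock yaw 72.06996054118228
pa from dock [ 0.48211663 -0.191342  ]
pa [ 0.4824 -0.1894]
ka [ 0.6018 -0.2038]
kb [ 0.5607 -0.0917]
kc [ 0.6328 -0.0461]
(np.float64(0.1202), np.float64(-6.9)) (np.float64(0.1193), np.float64(110.1)) (np.float64(0.0853), np.float64(32.3))
lid [np.float64(0.067), np.float64(0.188), np.float64(0.07), np.float64(0.187)] [0.50583774 0.14856777 0.08      ]
yaw -13.897713093292507 handle [0.50650042 0.33752097 0.105     ]
```

Link lengths come out at 120/119/85 mm and the flange at 205 x 88 mm, so the estimates hold. I'll start moving, first clear of the cabinet.

send_rows --targets '[{"tx": 0.1, "ty": -0.2, "tz": -0.2, "hand": 0.5}, {"tx": 0.66, "ty": -0.78, "tz": -0.2, "hand": 0.5}, {"tx": 0.66, "ty": -0.78, "tz": -0.2, "hand": 0.5}, {"tx": 0.66, "ty": -0.78, "tz": -0.2, "hand": 0.5}, {"tx": 0.66, "ty": -0.78, "tz": -0.2, "hand": 0.5}, {"tx": 0.66, "ty": -0.78, "tz": -0.2, "hand": 0.5}, {"tx": 0.66, "ty": -0.78, "tz": -0.2, "hand": 0.5}]' --squeeze 30

```text
invalid input at $.targets[0]: expected keys hand, tx, ty, tz, spin
```

```bash
cat >> h.py <<'E'
def rows(wps):
    s=robot.state(); ps=s['eef_rot'][2]; c,q=np.cos(np.radians(ps)),np.sin(np.radians(ps))
    print('at',s['tool_pos'].round(4),round(ps,1),'w',round(s['grip_width'],4),'F',s['wrist_force'].round(1),'j',s['joints'].round(0),'t',s['clock'])
    for x,y,z,w in wps:
        dx,dy,dz=np.array([x,y,z])-s['tool_pos']
        print({"tx":round((c*dx+q*dy)/.25,3),"ty":round((q*dx-c*dy)/.25,3),"tz":round(-dz/.25,3),"spin":round(-((w-ps+180)%360-180)/90,3)})
def arc(c,r,a0,a1,n,z):
    return [(c[0]+r*np.cos(a),c[1]+r*np.sin(a),z,np.degrees(a)) for a in np.radians(np.linspace(a0,a1,n))]
E
python3 - <<'E'
from h import *
rows([(.6328,-.0461,.2,32.3),(.55,-.15,.25,32)])
p=robot.camera_params("top")
L=np.array([onz(p,(c[0]/4-15,c[1]/4+160),.08) for c in [(588,73),(690,95),(620,383),(512,358)]])
print('lid',[np.linalg.norm(L[i]-L[i-3]).round(3) for i in range(4)],L.mean(0))
w=(L[0]+L[1]-L[2]-L[3]);print('yaw',np.degrees(np.arctan2(w[1],w[0])), 'handle',onz(p,(132.9,216.3),.105))
E
```

```text
at [ 0.2106 -0.588   0.2477] 19.7 w 0.0852 F [-0.  -1.2 -0. ] j [-81.  30.  82.   0.  68. -10.] t 0.2
{'tx': np.float64(2.32), 'ty': np.float64(-1.471), 'tz': np.float64(0.191), 'spin': np.float64(-0.14)}
{'tx': np.float64(1.869), 'ty': np.float64(-1.192), 'tz': np.float64(-0.009), 'spin': np.float64(-0.137)}
lid [np.float64(0.067), np.float64(0.186), np.float64(0.07), np.float64(0.185)] [0.50725539 0.33892731 0.08      ]
yaw -12.499459254179303 handle [0.50650042 0.33752097 0.105     ]
```

send_rows --targets '[{"tx": 0.1, "ty": -0.2, "tz": -0.2, "hand": 0.5, "spin": -0.05}, {"tx": 0.66, "ty": -0.78, "tz": -0.2, "hand": 0.5, "spin": -0.14}, {"tx": 0.66, "ty": -0.78, "tz": -0.2, "hand": 0.5, "spin": -0.14}, {"tx": 0.66, "ty": -0.78, "tz": -0.2, "hand": 0.5, "spin": -0.14}, {"tx": 0.66, "ty": -0.78, "tz": -0.2, "hand": 0.5, "spin": -0.14}, {"tx": 0.66, "ty": -0.78, "tz": -0.2, "hand": 0.5, "spin": -0.14}, {"tx": 0.66, "ty": -0.78, "tz": -0.2, "hand": 0.5, "spin": -0.14}]' --squeeze 30

```text
clock: 0.9
tool_pos: [0.3009, -0.346, 0.2986]
eef_rot: [-179.9, -0.0, 32.5]
wrist_force: [0.3, -0.5, 0.6]
grip_width: 0.0429
finger_force: 0.0
```

```bash
python3 -c "
from h import *
rows([(.6328,-.0461,.2,32.3),(.46,-.2,.25,32)])"
```

```text
at [ 0.3009 -0.346   0.2986] 32.5 w 0.0429 F [ 0.3 -0.5  0.6] j [-63.  14. 101.   0.  65.  -6.] t 0.9
{'tx': np.float64(1.764), 'ty': np.float64(-0.298), 'tz': np.float64(0.394), 'spin': np.float64(0.002)}
{'tx': np.float64(0.851), 'ty': np.float64(-0.151), 'tz': np.float64(0.194), 'spin': np.float64(0.006)}
```

send_rows --targets '[{"tx": 0.9, "ty": -0.15, "tz": 0.2, "hand": 0.5, "spin": 0}, {"tx": 0.9, "ty": -0.15, "tz": 0.2, "hand": 0.5, "spin": 0}, {"tx": 0.9, "ty": -0.15, "tz": 0.2, "hand": 0.5, "spin": 0}, {"tx": 0.9, "ty": -0.15, "tz": 0.2, "hand": 0.5, "spin": 0}, {"tx": 0.9, "ty": -0.15, "tz": 0.2, "hand": 0.5, "spin": 0}]'

```text
clock: 1.4
tool_pos: [0.4725, -0.1966, 0.2474]
eef_rot: [180.0, -0.0, 32.3]
wrist_force: [-0.3, -0.7, 0.3]
grip_width: 0.0423
finger_force: 0.0
```

```bash
python3 -c "
from h import *
rows([(.6328,-.0461,.16,32.3),(.6328,-.0461,.072,32.3)])"
```

```text
at [ 0.4725 -0.1966  0.2474] 32.3 w 0.0423 F [-0.3 -0.7  0.3] j [-35.  22.  98.   0.  60.  23.] t 1.4
{'tx': np.float64(0.864), 'ty': np.float64(-0.166), 'tz': np.float64(0.35), 'spin': np.float64(0.0)}
{'tx': np.float64(0.864), 'ty': np.float64(-0.166), 'tz': np.float64(0.702), 'spin': np.float64(0.0)}
```

send_rows --targets '[{"tx": 0.86, "ty": -0.17, "tz": 0.3, "hand": 0.5, "spin": 0}, {"tx": 0.86, "ty": -0.17, "tz": 0.3, "hand": 0.5, "spin": 0}, {"tx": 0.86, "ty": -0.17, "tz": 0.3, "hand": 0.5, "spin": 0}, {"tx": 0.86, "ty": -0.17, "tz": 0.3, "hand": 0.5, "spin": 0}, {"tx": 0.86, "ty": -0.17, "tz": 0.3, "hand": 0.5, "spin": 0}, {"tx": 0.86, "ty": -0.17, "tz": 0.3, "hand": 0.5, "spin": 0}, {"tx": 0.86, "ty": -0.17, "tz": 0.45, "hand": 0.5, "spin": 0}, {"tx": 0.86, "ty": -0.17, "tz": 0.58, "hand": 0.5, "spin": 0}, {"tx": 0.86, "ty": -0.17, "tz": 0.7, "hand": 0.5, "spin": 0}, {"tx": 0.86, "ty": -0.17, "tz": 0.7, "hand": 0.7, "spin": 0}, {"tx": 0.86, "ty": -0.17, "tz": 0.7, "hand": 0.7, "spin": 0}, {"tx": 0.86, "ty": -0.17, "tz": 0.7, "hand": 0.7, "spin": 0}]'

```text
clock: 2.6
tool_pos: [0.6308, -0.0477, 0.0751]
eef_rot: [179.8, -0.1, 32.2]
wrist_force: [0.2, 0.2, -0.2]
grip_width: 0.0253
finger_force: 0.0
```

```bash
python3 - <<'E'
from h import *
rows(arc((.5607,-.0917),.085,32.3,-72,12,.072))
cv2.imwrite('pics/w1.png',robot.capture('wrist'))
E
```

```text
at [ 0.6308 -0.0477  0.0751] 32.2 w 0.0253 F [ 0.2  0.2 -0.2] j [-14.  44.  88.  -0.  48.  43.] t 2.6
{'tx': np.float64(0.009), 'ty': np.float64(-0.001), 'tz': np.float64(0.012), 'spin': np.float64(-0.001)}
{'tx': np.float64(0.004), 'ty': np.float64(0.055), 'tz': np.float64(0.012), 'spin': np.float64(0.105)}
{'tx': np.float64(-0.01), 'ty': np.float64(0.109), 'tz': np.float64(0.012), 'spin': np.float64(0.21)}
{'tx': np.float64(-0.032), 'ty': np.float64(0.161), 'tz': np.float64(0.012), 'spin': np.float64(0.315)}
{'tx': np.float64(-0.063), 'ty': np.float64(0.208), 'tz': np.float64(0.012), 'spin': np.float64(0.421)}
{'tx': np.float64(-0.101), 'ty': np.float64(0.249), 'tz': np.float64(0.012), 'spin': np.float64(0.526)}
{'tx': np.float64(-0.145), 'ty': np.float64(0.284), 'tz': np.float64(0.012), 'spin': np.float64(0.632)}
{'tx': np.float64(-0.195), 'ty': np.float64(0.311), 'tz': np.float64(0.012), 'spin': np.float64(0.737)}
{'tx': np.float64(-0.248), 'ty': np.float64(0.329), 'tz': np.float64(0.012), 'spin': np.float64(0.842)}
{'tx': np.float64(-0.303), 'ty': np.float64(0.338), 'tz': np.float64(0.012), 'spin': np.float64(0.948)}
{'tx': np.float64(-0.359), 'ty': np.float64(0.338), 'tz': np.float64(0.012), 'spin': np.float64(1.053)}
{'tx': np.float64(-0.415), 'ty': np.float64(0.329), 'tz': np.float64(0.012), 'spin': np.float64(1.158)}
```

View pics/w1.png

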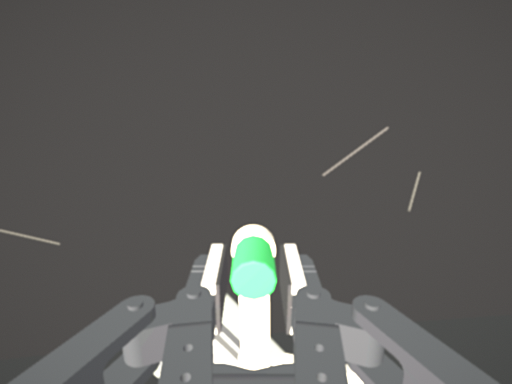

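The green knob is centred between the pads at (253,268). Now I fold the lamp bar.

send_rows --targets '[{"tx": 0.004, "ty": 0.055, "tz": 0.0, "hand": 0.7, "spin": 0.09}, {"tx": -0.01, "ty": 0.109, "tz": 0.0, "hand": 0.7, "spin": 0.18}, {"tx": -0.032, "ty": 0.161, "tz": 0.0, "hand": 0.7, "spin": 0.27}, {"tx": -0.063, "ty": 0.208, "tz": 0.0, "hand": 0.7, "spin": 0.36}, {"tx": -0.101, "ty": 0.249, "tz": 0.0, "hand": 0.7, "spin": 0.45}, {"tx": -0.145, "ty": 0.284, "tz": 0.0, "hand": 0.7, "spin": 0.54}, {"tx": -0.195, "ty": 0.311, "tz": 0.0, "hand": 0.7, "spin": 0.63}, {"tx": -0.248, "ty": 0.329, "tz": 0.0, "hand": 0.7, "spin": 0.72}, {"tx": -0.303, "ty": 0.338, "tz": 0.0, "hand": 0.7, "spin": 0.81}, {"tx": -0.33, "ty": 0.34, "tz": 0.0, "hand": 0.7, "spin": 0.9}, {"tx": -0.359, "ty": 0.338, "tz": 0.0, "hand": 0.7, "spin": 0.98}, {"tx": -0.385, "ty": 0.335, "tz": 0.0, "hand": 0.7, "spin": 1}, {"tx": -0.415, "ty": 0.329, "tz": 0.0, "hand": 0.7, "spin": 1}, {"tx": -0.415, "ty": 0.329, "tz": 0.0, "hand": 0.7, "spin": 1}, {"tx": -0.415, "ty": 0.329, "tz": 0.0, "hand": 0.7, "spin": 1}]'

```text
clock: 4.15
tool_pos: [0.5856, -0.1715, 0.0737]
eef_rot: [180.0, -0.0, -57.6]
wrist_force: [0.8, 0.7, 0.8]
grip_width: 0.0255
finger_force: 0.3
```

```bash
python3 - <<'E'
from h import *
rows([(.58,-.18,.16,-60)])
im=robot.capture('top')
s=robot.capture('scene')
cv2.imwrite('pics/t2.png',np.hstack([cv2.resize(im[140:260,265:375],None,fx=3.5,fy=3.5),cv2.resize(s[110:230,190:300],None,fx=3.5,fy=3.5)]))
E
```

```text
at [ 0.5856 -0.1715  0.0737] -57.6 w 0.0255 F [0.8 0.7 0.8] j [-27.  43.  91.  -0.  46. 121.] t 4.15
{'tx': np.float64(0.017), 'ty': np.float64(0.037), 'tz': np.float64(-0.345), 'spin': np.float64(0.026)}
```

View pics/t2.png

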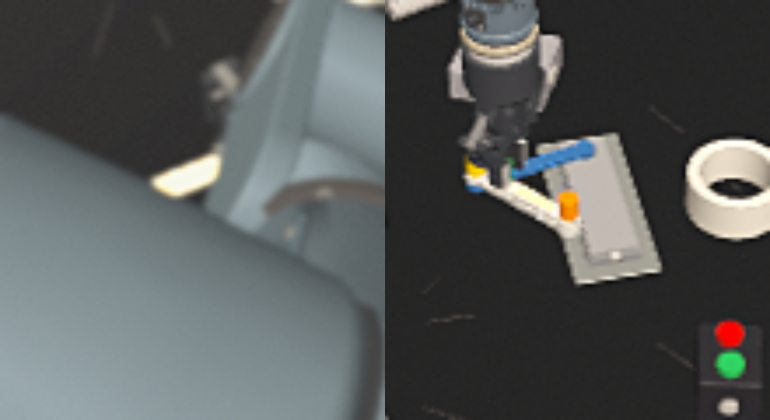

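The lamp bar lies back on the middle bar, with the orange knob visible at (568,206) in the crop. I'll lift and re-measure the knobs.

send_rows --targets '[{"tx": 0, "ty": -0.01, "tz": 0.0, "hand": 0.5, "spin": 0}, {"tx": 0, "ty": -0.01, "tz": 0.0, "hand": 0.5, "spin": 0}, {"tx": 0, "ty": -0.01, "tz": -0.15, "hand": 0.5, "spin": 0}, {"tx": 0, "ty": -0.01, "tz": -0.3, "hand": 0.5, "spin": 0}, {"tx": -0.2, "ty": 0.02, "tz": -0.4, "hand": 0.5, "spin": 0.13}, {"tx": -0.33, "ty": 0.06, "tz": -0.4, "hand": 0.5, "spin": 0.13}, {"tx": -0.33, "ty": 0.06, "tz": -0.4, "hand": 0.5, "spin": 0.13}, {"tx": -0.33, "ty": 0.06, "tz": -0.4, "hand": 0.5, "spin": 0.13}]'

```text
clock: 5.05
tool_pos: [0.5285, -0.109, 0.1736]
eef_rot: [180.0, -0.0, -69.3]
wrist_force: [0.9, 0.7, 0.2]
grip_width: 0.0427
finger_force: 0.0
```

```bash
python3 - <<'E'
from m import *
measure(("scene","wrist"))
rows([(.5607,-.0917,.16,-70),(.5607,-.0917,.071,-70)])
E
```

```text
scene yellow [215.5, 154.6] [6, 11, 52] [ 0.6058 -0.1989  0.072 ]
scene yellow [238.3, 261.5] [13, 8, 15] [0.7585 0.2298 0.072 ]
scene orange [242.0, 168.3] [5, 8, 38] [ 0.5595 -0.0927  0.072 ]
scene orange [376.8, 245.2] [31, 28, 542] [0.3733 0.396  0.072 ]
scene green [222.9, 157.7] [7, 9, 45] [ 0.5909 -0.1718  0.072 ]
scene green [288.2, 213.6] [9, 8, 57] [0.5347 0.1546 0.072 ]
scene red [288.0, 205.0] [9, 7, 47] [0.5156 0.1248 0.072 ]
scene red [331.6, 246.5] [23, 14, 176] [0.4936 0.3275 0.072 ]
scene red [340.7, 286.6] [47, 30, 522] [0.5548 0.4521 0.072 ]
scene blue [222.7, 127.1] [16, 7, 68] [ 0.5136 -0.3163  0.072 ]
scene blue [236.8, 155.3] [24, 11, 102] [ 0.5432 -0.1575  0.072 ]
wrist yellow [195.5, 26.8] [33, 41, 980] [ 0.6041 -0.2069  0.072 ]
wrist yellow [208.0, 211.7] [25, 22, 409] [ 0.5588 -0.0929  0.072 ]
wrist orange [190.9, 19.8] [34, 39, 88] [ 0.6079 -0.2096  0.072 ]
wrist orange [211.7, 36.6] [9, 23, 100] [ 0.593  -0.2053  0.072 ]
wrist orange [211.8, 198.7] [28, 21, 242] [ 0.5594 -0.1036  0.072 ]
wrist green [199.6, 87.0] [34, 31, 817] [ 0.5912 -0.1743  0.072 ]
wrist blue [284.3, 81.8] [138, 95, 3499] [ 0.5404 -0.1969  0.072 ]
at [ 0.53   -0.1103  0.1733] -69.4 w 0.0423 F [-0.4  0.2 -0.6] j [-24.  30.  98.  -0.  52. 136.] t 5.15
{'tx': np.float64(-0.027), 'ty': np.float64(-0.141), 'tz': np.float64(0.053), 'spin': np.float64(0.007)}
{'tx': np.float64(-0.027), 'ty': np.float64(-0.141), 'tz': np.float64(0.409), 'spin': np.float64(0.007)}
```

send_rows --targets '[{"tx": -0.02, "ty": -0.139, "tz": 0.05, "hand": 0.5, "spin": 0}, {"tx": -0.02, "ty": -0.139, "tz": 0.05, "hand": 0.5, "spin": 0}, {"tx": -0.02, "ty": -0.139, "tz": 0.15, "hand": 0.5, "spin": 0}, {"tx": -0.02, "ty": -0.139, "tz": 0.25, "hand": 0.5, "spin": 0}, {"tx": -0.02, "ty": -0.139, "tz": 0.33, "hand": 0.5, "spin": 0}, {"tx": -0.02, "ty": -0.139, "tz": 0.405, "hand": 0.5, "spin": 0}, {"tx": -0.02, "ty": -0.139, "tz": 0.405, "hand": 0.7, "spin": 0}, {"tx": -0.02, "ty": -0.139, "tz": 0.405, "hand": 0.7, "spin": 0}, {"tx": -0.02, "ty": -0.139, "tz": 0.405, "hand": 0.7, "spin": 0}]'

```text
clock: 6.05
tool_pos: [0.5606, -0.0934, 0.0728]
eef_rot: [-179.9, -0.1, -69.4]
wrist_force: [1.0, 0.1, 0.6]
grip_width: 0.0257
finger_force: 0.0
```

```bash
python3 - <<'E'
from h import *
w=arc((.6018,-.2038),.1195,110.5,174.5,12,.071)
rows([(x,y,z,a+180) for x,y,z,a in w])
p=robot.camera_params("wrist");im=robot.capture('wrist')
for c,s in blobs(im,(8,150,100),(22,255,255),60): print(c,s,onz(p,c,.074))
E
```

```text
at [ 0.5606 -0.0934  0.0728] -69.4 w 0.0257 F [1.  0.1 0.6] j [-21.  41.  98.  -0.  42. 139.] t 6.05
{'tx': np.float64(-0.007), 'ty': np.float64(0.0), 'tz': np.float64(0.007), 'spin': np.float64(0.001)}
{'tx': np.float64(-0.004), 'ty': np.float64(0.049), 'tz': np.float64(0.007), 'spin': np.float64(-0.064)}
{'tx': np.float64(0.003), 'ty': np.float64(0.097), 'tz': np.float64(0.007), 'spin': np.float64(-0.128)}
{'tx': np.float64(0.015), 'ty': np.float64(0.144), 'tz': np.float64(0.007), 'spin': np.float64(-0.193)}
{'tx': np.float64(0.032), 'ty': np.float64(0.189), 'tz': np.float64(0.007), 'spin': np.float64(-0.258)}
{'tx': np.float64(0.053), 'ty': np.float64(0.233), 'tz': np.float64(0.007), 'spin': np.float64(-0.322)}
{'tx': np.float64(0.079), 'ty': np.float64(0.274), 'tz': np.float64(0.007), 'spin': np.float64(-0.387)}
{'tx': np.float64(0.109), 'ty': np.float64(0.312), 'tz': np.float64(0.007), 'spin': np.float64(-0.452)}
{'tx': np.float64(0.142), 'ty': np.float64(0.348), 'tz': np.float64(0.007), 'spin': np.float64(-0.516)}
{'tx': np.float64(0.179), 'ty': np.float64(0.379), 'tz': np.float64(0.007), 'spin': np.float64(-0.581)}
{'tx': np.float64(0.219), 'ty': np.float64(0.407), 'tz': np.float64(0.007), 'spin': np.float64(-0.645)}
{'tx': np.float64(0.261), 'ty': np.float64(0.43), 'tz': np.float64(0.007), 'spin': np.float64(-0.71)}
[260.5, 273.0] [235, 242, 48, 66, 2023] [ 0.55919308 -0.09946846  0.074     ]
```

send_rows --targets '[{"tx": -0.002, "ty": 0.049, "tz": 0.0, "hand": 0.7, "spin": -0.064}, {"tx": 0.003, "ty": 0.097, "tz": 0.0, "hand": 0.7, "spin": -0.128}, {"tx": 0.015, "ty": 0.144, "tz": 0.0, "hand": 0.7, "spin": -0.193}, {"tx": 0.032, "ty": 0.189, "tz": 0.0, "hand": 0.7, "spin": -0.258}, {"tx": 0.053, "ty": 0.233, "tz": 0.0, "hand": 0.7, "spin": -0.322}, {"tx": 0.079, "ty": 0.274, "tz": 0.0, "hand": 0.7, "spin": -0.387}, {"tx": 0.109, "ty": 0.312, "tz": 0.0, "hand": 0.7, "spin": -0.452}, {"tx": 0.142, "ty": 0.348, "tz": 0.0, "hand": 0.7, "spin": -0.516}, {"tx": 0.179, "ty": 0.379, "tz": 0.0, "hand": 0.7, "spin": -0.581}, {"tx": 0.219, "ty": 0.407, "tz": 0.0, "hand": 0.7, "spin": -0.645}, {"tx": 0.24, "ty": 0.42, "tz": 0.0, "hand": 0.7, "spin": -0.69}, {"tx": 0.26, "ty": 0.43, "tz": 0.0, "hand": 0.7, "spin": -0.7}, {"tx": 0.26, "ty": 0.43, "tz": 0.0, "hand": 0.7, "spin": -0.7}, {"tx": 0.26, "ty": 0.43, "tz": 0.0, "hand": 0.7, "spin": -0.7}]'

```text
clock: 7.5
tool_pos: [0.4824, -0.1917, 0.0725]
eef_rot: [180.0, -0.1, -6.5]
wrist_force: [0.2, -0.3, 0.2]
grip_width: 0.0257
finger_force: 0.0
```

```bash
python3 - <<'E'
from m import *
rows([(.6018,-.2038,.16,-7),(.6018,-.2038,.071,-7)])
measure(("scene",))
E
```

```text
at [ 0.4824 -0.1917  0.0725] -6.5 w 0.0257 F [ 0.2 -0.3  0.2] j [-34.  38. 105.  -0.  36.  62.] t 7.5
{'tx': np.float64(0.48), 'ty': np.float64(-0.006), 'tz': np.float64(-0.35), 'spin': np.float64(0.006)}
{'tx': np.float64(0.48), 'ty': np.float64(-0.006), 'tz': np.float64(0.006), 'spin': np.float64(0.006)}
scene yellow [215.5, 154.5] [6, 11, 51] [ 0.6056 -0.1994  0.072 ]
scene orange [244.6, 144.1] [2, 8, 14] [ 0.4905 -0.1936  0.072 ]
scene orange [376.8, 245.2] [31, 28, 542] [0.3733 0.396  0.072 ]
scene green [224.3, 150.7] [7, 9, 46] [ 0.5697 -0.2006  0.072 ]
scene green [288.2, 213.6] [9, 8, 56] [0.5347 0.1546 0.072 ]
scene red [287.9, 204.9] [9, 7, 48] [0.5156 0.1243 0.072 ]
scene red [331.6, 246.5] [23, 14, 176] [0.4936 0.3275 0.072 ]
scene red [340.7, 286.7] [47, 30, 521] [0.555  0.4524 0.072 ]
scene blue [222.7, 127.1] [16, 7, 68] [ 0.5136 -0.3163  0.072 ]
scene blue [228.5, 159.5] [36, 11, 57] [ 0.5784 -0.1539  0.072 ]
```

send_rows --targets '[{"tx": 0, "ty": 0.01, "tz": 0.0, "hand": 0.7, "spin": 0}, {"tx": 0, "ty": 0.01, "tz": 0.0, "hand": 0.7, "spin": 0}, {"tx": 0, "ty": 0.0, "tz": 0.0, "hand": 0.5, "spin": 0}, {"tx": 0, "ty": 0.0, "tz": 0.0, "hand": 0.5, "spin": 0}, {"tx": 0, "ty": 0.0, "tz": -0.2, "hand": 0.5, "spin": 0}, {"tx": 0.2, "ty": 0.0, "tz": -0.3, "hand": 0.5, "spin": 0}, {"tx": 0.4, "ty": -0.006, "tz": -0.3, "hand": 0.5, "spin": 0}, {"tx": 0.48, "ty": -0.006, "tz": -0.3, "hand": 0.5, "spin": 0}, {"tx": 0.48, "ty": -0.006, "tz": -0.3, "hand": 0.5, "spin": 0}]'

```text
clock: 8.45
tool_pos: [0.6055, -0.2042, 0.1477]
eef_rot: [179.9, -0.3, -6.3]
wrist_force: [-0.5, 0.2, -0.7]
grip_width: 0.0428
finger_force: 0.0
```

```bash
python3 - <<'E'
from m import *
rows([(.6018,-.2038,.16,-7),(.6018,-.2038,.071,-7)])
measure(("scene",'wrist'))
E
```

```text
at [ 0.6055 -0.2042  0.1477] -6.3 w 0.0428 F [-0.5  0.2 -0.7] j [-29.  38.  85.   0.  56.  68.] t 8.45
{'tx': np.float64(-0.015), 'ty': np.float64(-0.0), 'tz': np.float64(-0.049), 'spin': np.float64(0.008)}
{'tx': np.float64(-0.015), 'ty': np.float64(-0.0), 'tz': np.float64(0.307), 'spin': np.float64(0.008)}
scene yellow [215.5, 154.6] [6, 11, 51] [ 0.6058 -0.1989  0.072 ]
scene yellow [238.8, 261.8] [13, 8, 20] [0.7578 0.2314 0.072 ]
scene yellow [235.9, 265.3] [13, 9, 23] [0.771  0.2376 0.072 ]
scene orange [246.5, 144.2] [6, 8, 44] [ 0.4849 -0.1896  0.072 ]
scene orange [376.8, 245.2] [31, 28, 544] [0.3733 0.396  0.072 ]
scene green [224.3, 150.6] [7, 9, 45] [ 0.5694 -0.201   0.072 ]
scene green [288.2, 213.6] [9, 8, 57] [0.5347 0.1546 0.072 ]
scene red [288.0, 205.0] [9, 7, 47] [0.5156 0.1248 0.072 ]
scene red [331.6, 246.5] [23, 14, 176] [0.4936 0.3275 0.072 ]
scene red [340.7, 286.6] [47, 30, 521] [0.5548 0.4521 0.072 ]
scene blue [225.5, 127.2] [11, 6, 40] [ 0.5049 -0.3104  0.072 ]
scene blue [228.8, 159.3] [36, 11, 59] [ 0.577  -0.1543  0.072 ]
wrist yellow [255.6, 215.3] [31, 42, 792] [ 0.6034 -0.206   0.072 ]
wrist yellow [253.3, 363.4] [22, 9, 128] [ 0.4825 -0.191   0.072 ]
wrist orange [262.7, 201.4] [20, 39, 208] [ 0.6125 -0.2117  0.072 ]
wrist orange [241.7, 216.0] [4, 23, 26] [ 0.6039 -0.1969  0.072 ]
wrist orange [254.1, 351.3] [27, 34, 631] [ 0.4938 -0.1929  0.072 ]
wrist green [256.0, 259.1] [31, 38, 905] [ 0.5712 -0.2028  0.072 ]
wrist blue [255.1, 181.9] [24, 7, 47] [ 0.6261 -0.2082  0.072 ]
wrist blue [445.9, 296.3] [66, 56, 1726] [ 0.5277 -0.333   0.072 ]
```

send_rows --targets '[{"tx": -0.01, "ty": 0.0, "tz": 0.05, "hand": 0.5, "spin": 0}, {"tx": -0.01, "ty": 0.0, "tz": 0.15, "hand": 0.5, "spin": 0}, {"tx": -0.01, "ty": 0.0, "tz": 0.25, "hand": 0.5, "spin": 0}, {"tx": -0.01, "ty": 0.0, "tz": 0.3, "hand": 0.5, "spin": 0}, {"tx": -0.01, "ty": 0.0, "tz": 0.3, "hand": 0.7, "spin": 0}, {"tx": -0.01, "ty": 0.0, "tz": 0.3, "hand": 0.7, "spin": 0}, {"tx": -0.01, "ty": 0.0, "tz": 0.3, "hand": 0.7, "spin": 0}]'

```text
clock: 9.25
tool_pos: [0.5995, -0.2035, 0.0732]
eef_rot: [180.0, -0.1, -6.4]
wrist_force: [-0.3, 0.1, 0.3]
grip_width: 0.0257
finger_force: 0.0
```

```bash
python3 - <<'E'
from h import *
rows(arc((.4822,-.1905),.12,-7,74,14,.072))
E
```

```text
at [ 0.5995 -0.2035  0.0732] -6.4 w 0.0257 F [-0.3  0.1  0.3] j [-29.  44.  88.  -0.  48.  68.] t 9.25
{'tx': np.float64(0.008), 'ty': np.float64(0.006), 'tz': np.float64(0.005), 'spin': np.float64(0.007)}
{'tx': np.float64(0.006), 'ty': np.float64(-0.047), 'tz': np.float64(0.005), 'spin': np.float64(-0.063)}
{'tx': np.float64(-0.002), 'ty': np.float64(-0.098), 'tz': np.float64(0.005), 'spin': np.float64(-0.132)}
{'tx': np.float64(-0.016), 'ty': np.float64(-0.149), 'tz': np.float64(0.005), 'spin': np.float64(-0.201)}
{'tx': np.float64(-0.035), 'ty': np.float64(-0.197), 'tz': np.float64(0.005), 'spin': np.float64(-0.27)}
{'tx': np.float64(-0.059), 'ty': np.float64(-0.243), 'tz': np.float64(0.005), 'spin': np.float64(-0.34)}
{'tx': np.float64(-0.088), 'ty': np.float64(-0.287), 'tz': np.float64(0.005), 'spin': np.float64(-0.409)}
{'tx': np.float64(-0.121), 'ty': np.float64(-0.327), 'tz': np.float64(0.005), 'spin': np.float64(-0.478)}
{'tx': np.float64(-0.159), 'ty': np.float64(-0.363), 'tz': np.float64(0.005), 'spin': np.float64(-0.547)}
{'tx': np.float64(-0.2), 'ty': np.float64(-0.395), 'tz': np.float64(0.005), 'spin': np.float64(-0.617)}
{'tx': np.float64(-0.245), 'ty': np.float64(-0.422), 'tz': np.float64(0.005), 'spin': np.float64(-0.686)}
{'tx': np.float64(-0.292), 'ty': np.float64(-0.444), 'tz': np.float64(0.005), 'spin': np.float64(-0.755)}
{'tx': np.float64(-0.341), 'ty': np.float64(-0.461), 'tz': np.float64(0.005), 'spin': np.float64(-0.824)}
{'tx': np.float64(-0.392), 'ty': np.float64(-0.473), 'tz': np.float64(0.005), 'spin': np.float64(-0.893)}
```

send_rows --targets '[{"tx": 0.006, "ty": -0.047, "tz": 0.0, "hand": 0.7, "spin": -0.063}, {"tx": -0.002, "ty": -0.098, "tz": 0.0, "hand": 0.7, "spin": -0.132}, {"tx": -0.016, "ty": -0.149, "tz": 0.0, "hand": 0.7, "spin": -0.2}, {"tx": -0.035, "ty": -0.197, "tz": 0.0, "hand": 0.7, "spin": -0.27}, {"tx": -0.059, "ty": -0.243, "tz": 0.0, "hand": 0.7, "spin": -0.34}, {"tx": -0.088, "ty": -0.287, "tz": 0.0, "hand": 0.7, "spin": -0.41}, {"tx": -0.121, "ty": -0.327, "tz": 0.0, "hand": 0.7, "spin": -0.478}, {"tx": -0.159, "ty": -0.363, "tz": 0.0, "hand": 0.7, "spin": -0.547}, {"tx": -0.2, "ty": -0.395, "tz": 0.0, "hand": 0.7, "spin": -0.617}, {"tx": -0.245, "ty": -0.422, "tz": 0.0, "hand": 0.7, "spin": -0.686}, {"tx": -0.292, "ty": -0.444, "tz": 0.0, "hand": 0.7, "spin": -0.755}, {"tx": -0.341, "ty": -0.461, "tz": 0.0, "hand": 0.7, "spin": -0.824}, {"tx": -0.365, "ty": -0.468, "tz": 0.0, "hand": 0.7, "spin": -0.87}, {"tx": -0.385, "ty": -0.473, "tz": 0.0, "hand": 0.7, "spin": -0.87}, {"tx": -0.385, "ty": -0.473, "tz": 0.0, "hand": 0.7, "spin": -0.87}, {"tx": -0.385, "ty": -0.473, "tz": 0.0, "hand": 0.7, "spin": -0.87}]'

```text
clock: 10.85
tool_pos: [0.5189, -0.0757, 0.0733]
eef_rot: [179.7, 0.0, 71.8]
wrist_force: [4.3, -0.5, 3.0]
grip_width: 0.0258
finger_force: 2.2
```

```bash
python3 - <<'E'
from m import *
rows(arc((.4822,-.1905),.12,74,76,2,.072))
measure(("scene",))
E
```

```text
at [ 0.5189 -0.0757  0.0733] 71.8 w 0.0258 F [ 4.3 -0.5  3. ] j [-21.  38. 104.   0.  37.  -2.] t 10.85
{'tx': np.float64(-0.002), 'ty': np.float64(-0.015), 'tz': np.float64(0.005), 'spin': np.float64(-0.024)}
{'tx': np.float64(-0.003), 'ty': np.float64(-0.031), 'tz': np.float64(0.005), 'spin': np.float64(-0.046)}
scene yellow [254.1, 168.4] [5, 10, 43] [ 0.5242 -0.0711  0.072 ]
scene yellow [238.3, 261.5] [13, 8, 15] [0.7585 0.2298 0.072 ]
scene yellow [236.1, 265.5] [13, 8, 15] [0.7708 0.2385 0.072 ]
scene orange [376.7, 245.2] [31, 28, 543] [0.3736 0.3958 0.072 ]
scene green [252.6, 160.8] [4, 6, 12] [ 0.5096 -0.1055  0.072 ]
scene green [288.2, 213.6] [9, 8, 56] [0.5347 0.1546 0.072 ]
scene red [288.0, 205.0] [9, 7, 47] [0.5156 0.1248 0.072 ]
scene red [331.6, 246.5] [23, 14, 176] [0.4936 0.3275 0.072 ]
scene red [340.7, 286.7] [47, 30, 523] [0.555  0.4524 0.072 ]
scene blue [222.7, 127.1] [16, 7, 68] [ 0.5136 -0.3163  0.072 ]
```

Step 3 is at its stop (about 4 N contact). I'll lift and go towards the lid.

send_rows --targets '[{"tx": 0, "ty": 0.01, "tz": 0.0, "hand": 0.5, "spin": 0}, {"tx": 0, "ty": 0.01, "tz": 0.0, "hand": 0.5, "spin": 0}, {"tx": 0, "ty": 0.01, "tz": -0.2, "hand": 0.5, "spin": 0}, {"tx": 0.0, "ty": 0.01, "tz": -0.4, "hand": 0.5, "spin": 0}, {"tx": 0.2, "ty": -0.1, "tz": -0.6, "hand": 0.5, "spin": 0.1}, {"tx": 0.4, "ty": -0.2, "tz": -0.6, "hand": 0.5, "spin": 0.2}, {"tx": 0.6, "ty": -0.3, "tz": -0.6, "hand": 0.5, "spin": 0.3}, {"tx": 0.8, "ty": -0.28, "tz": -0.6, "hand": 0.5, "spin": 0.4}, {"tx": 0.97, "ty": -0.3, "tz": -0.6, "hand": 0.5, "spin": 0.5}, {"tx": 0.97, "ty": -0.3, "tz": -0.6, "hand": 0.5, "spin": 0.6}, {"tx": 0.97, "ty": -0.3, "tz": -0.6, "hand": 0.5, "spin": 0.7}, {"tx": 0.97, "ty": -0.3, "tz": -0.6, "hand": 0.5, "spin": 0.8}, {"tx": 0.97, "ty": -0.3, "tz": -0.6, "hand": 0.5, "spin": 0.94}, {"tx": 0.97, "ty": -0.3, "tz": -0.6, "hand": 0.5, "spin": 0.94}]'

```text
clock: 12.3
tool_pos: [0.5184, 0.179, 0.2208]
eef_rot: [179.9, 0.3, -10.4]
wrist_force: [-0.0, 0.3, -0.5]
grip_width: 0.0422
finger_force: 0.0
```

```bash
python3 - <<'E'
from m import *
rows([(.507,.338,.2,-13),(.507,.338,.1,-13)])
measure(("scene","top"))
E
```

```text
at [0.5184 0.179  0.2208] -10.4 w 0.0422 F [-0.   0.3 -0.5] j [  7.  26.  95.  -0.  59. 108.] t 12.3
{'tx': np.float64(-0.16), 'ty': np.float64(-0.617), 'tz': np.float64(0.083), 'spin': np.float64(0.029)}
{'tx': np.float64(-0.16), 'ty': np.float64(-0.617), 'tz': np.float64(0.483), 'spin': np.float64(0.029)}
scene yellow [253.9, 168.5] [6, 10, 48] [ 0.525  -0.0711  0.072 ]
scene yellow [238.3, 261.5] [13, 8, 15] [0.7585 0.2298 0.072 ]
scene orange [246.4, 144.2] [6, 8, 44] [ 0.4852 -0.1898  0.072 ]
scene orange [376.7, 245.2] [31, 28, 543] [0.3736 0.3958 0.072 ]
scene green [251.5, 160.2] [4, 8, 28] [ 0.5114 -0.11    0.072 ]
scene green [288.2, 213.6] [9, 8, 57] [0.5347 0.1546 0.072 ]
scene red [287.9, 204.9] [9, 7, 48] [0.5156 0.1243 0.072 ]
scene red [331.6, 246.5] [23, 14, 176] [0.4936 0.3275 0.072 ]
scene red [340.7, 286.6] [47, 30, 521] [0.5548 0.4521 0.072 ]
scene blue [222.7, 127.1] [16, 7, 68] [ 0.5136 -0.3163  0.072 ]
top yellow [188.7, 125.3] [15, 8, 30] [0.7472 0.2096 0.072 ]
top yellow [190.9, 130.1] [15, 8, 33] [0.7342 0.2036 0.072 ]
top yellow [297.9, 210.1] [7, 7, 37] [ 0.5208 -0.0753  0.072 ]
top yellow [343.0, 224.3] [5, 5, 22] [ 0.4837 -0.1904  0.072 ]
top orange [128.4, 264.9] [15, 3, 36] [0.3855 0.356  0.072 ]
top green [210.2, 203.2] [7, 4, 19] [0.5402 0.1512 0.072 ]
top green [310.9, 214.0] [6, 5, 24] [ 0.5106 -0.1086  0.072 ]
top green [32.5, 305.0] [2, 7, 12] [0.291  0.5872 0.072 ]
top red [221.5, 213.7] [10, 10, 76] [0.5128 0.1219 0.072 ]
top red [130.4, 226.9] [5, 3, 12] [0.4808 0.3544 0.072 ]
top blue [397.7, 218.5] [20, 20, 187] [ 0.4978 -0.3311  0.072 ]
```

All three knobs are collinear at 72.1° along the dock. Now over the lid.

send_rows --targets '[{"tx": -0.16, "ty": -0.62, "tz": 0, "hand": 0.5, "spin": 0.03}, {"tx": -0.16, "ty": -0.62, "tz": 0, "hand": 0.5, "spin": 0.03}, {"tx": -0.16, "ty": -0.62, "tz": 0, "hand": 0.5, "spin": 0.03}, {"tx": -0.16, "ty": -0.62, "tz": 0, "hand": 0.5, "spin": 0.03}, {"tx": -0.16, "ty": -0.62, "tz": 0, "hand": 0.5, "spin": 0.03}, {"tx": -0.16, "ty": -0.62, "tz": 0, "hand": 0.5, "spin": 0.03}]'

```text
clock: 13.0
tool_pos: [0.5076, 0.3374, 0.2214]
eef_rot: [179.9, 0.1, -12.7]
wrist_force: [0.1, -0.4, 1.0]
grip_width: 0.0428
finger_force: 0.0
```

```bash
python3 - <<'E'
from h import *
rows([(.507,.338,.15,-13)])
p=robot.camera_params("wrist");im=robot.capture('wrist');cv2.imwrite('pics/w3.png',im)
for c,s in blobs(im,(0,150,80),(6,255,255),100): print(c,s,onz(p,c,.108))
E
```

```text
at [0.5076 0.3374 0.2214] -12.7 w 0.0428 F [ 0.1 -0.4  1. ] j [ 23.  31.  86.  -0.  63. 126.] t 13.0
{'tx': np.float64(-0.003), 'ty': np.float64(-0.002), 'tz': np.float64(0.286), 'spin': np.float64(0.003)}
[155.2, 160.5] [119, 93, 68, 148, 4814] [0.5521232  0.40041175 0.108     ]
[499.7, 121.4] [485, 105, 27, 33, 718] [0.52464108 0.15439278 0.108     ]
[249.3, 192.7] [240, 149, 19, 89, 1632] [0.51236374 0.33811725 0.108     ]
```

View pics/w3.png

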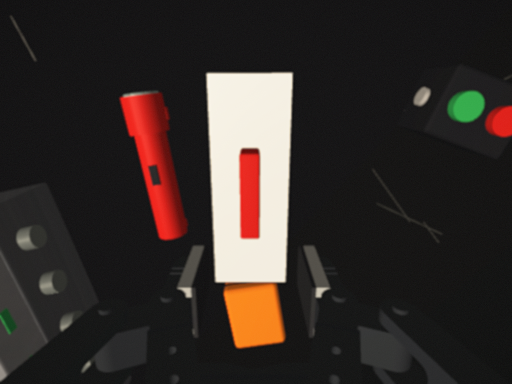

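The lid is nearly square to the tool. Roof corners are at (207,73), (293,73), (287,282) and (215,282), and the handle's top face runs from (241,154) to (259,238).

```bash
python3 - <<'E'
from h import *
p=robot.camera_params("wrist");im=cv2.imread('pics/w3.png')
for C,z in(([(207,73),(293,73),(287,282),(215,282)],.08),([(241,154.5),(259,154.5),(259,238),(241,238)],.108)):
    L=np.array([onz(p,c,z) for c in C]);w=L[0]+L[1]-L[2]-L[3]
    print([np.linalg.norm(L[i]-L[i-3]).round(4) for i in range(4)],L.mean(0).round(4),np.degrees(np.arctan2(w[1],w[0])))
m=cv2.inRange(cv2.cvtColor(im,cv2.COLOR_BGR2HSV),(0,150,190),(6,255,255));m[:,:235]=0;m[:,265:]=0
c=max(cv2.findContours(m,0,2)[0],key=cv2.contourArea);r=cv2.minAreaRect(c);B=cv2.boxPoints(r);L=np.array([onz(p,b,.108) for b in B]);print(B.tolist(),L.mean(0),[np.linalg.norm(L[i]-L[i-3]).round(4) for i in range(4)])
for i in range(2): d=L[i+1]-L[i]; print(np.degrees(np.arctan2(d[1],d[0])))
E
```

```text
[np.float64(0.0655), np.float64(0.1837), np.float64(0.0676), np.float64(0.1836)] [0.5076 0.338  0.08  ] -12.712392975731348
[np.float64(0.0133), np.float64(0.0678), np.float64(0.0145), np.float64(0.0678)] [0.5084 0.3381 0.108 ] -13.00369535211786
[[240.0, 154.0], [258.0, 154.0], [258.0, 237.0], [240.0, 237.0]] [0.5091627  0.33874703 0.108     ] [np.float64(0.0133), np.float64(0.0673), np.float64(0.0144), np.float64(0.0673)]
-102.84118399903679
167.4349822143858
```

send_rows --targets '[{"tx": 0, "ty": -0.002, "tz": 0.15, "hand": 0.5, "spin": 0}, {"tx": 0, "ty": -0.002, "tz": 0.3, "hand": 0.5, "spin": 0}, {"tx": 0, "ty": -0.002, "tz": 0.4, "hand": 0.5, "spin": 0}, {"tx": 0, "ty": -0.002, "tz": 0.48, "hand": 0.5, "spin": 0}, {"tx": 0, "ty": -0.002, "tz": 0.48, "hand": 0.5, "spin": 0}, {"tx": 0, "ty": -0.002, "tz": 0.48, "hand": 1, "spin": 0}, {"tx": 0, "ty": -0.002, "tz": 0.48, "hand": 1, "spin": 0}, {"tx": 0, "ty": -0.002, "tz": 0.48, "hand": 1, "spin": 0}, {"tx": 0, "ty": -0.002, "tz": 0.48, "hand": 1, "spin": 0}, {"tx": 0, "ty": -0.002, "tz": 0.48, "hand": 1, "spin": 0}]' --squeeze 80

```text
clock: 14.05
tool_pos: [0.5095, 0.3393, 0.1035]
eef_rot: [-179.9, -0.2, -12.8]
wrist_force: [1.2, -1.5, 4.7]
grip_width: 0.0142
finger_force: 80.3
```

send_rows --targets '[{"tx": 0, "ty": 0, "tz": -0.05, "hand": 1, "spin": 0}, {"tx": 0, "ty": 0, "tz": -0.2, "hand": 1, "spin": 0}, {"tx": 0, "ty": 0, "tz": -0.35, "hand": 1, "spin": 0}, {"tx": 0, "ty": 0, "tz": -0.5, "hand": 1, "spin": 0}, {"tx": 0, "ty": 0.1, "tz": -0.6, "hand": 1, "spin": 0}, {"tx": 0.02, "ty": 0.2, "tz": -0.6, "hand": 1, "spin": -0.1}, {"tx": 0.04, "ty": 0.3, "tz": -0.6, "hand": 1, "spin": -0.2}, {"tx": 0.06, "ty": 0.42, "tz": -0.6, "hand": 1, "spin": -0.28}, {"tx": 0.1, "ty": 0.54, "tz": -0.6, "hand": 1, "spin": -0.36}, {"tx": 0.14, "ty": 0.66, "tz": -0.6, "hand": 1, "spin": -0.44}, {"tx": 0.18, "ty": 0.78, "tz": -0.6, "hand": 1, "spin": -0.52}, {"tx": 0.2, "ty": 0.88, "tz": -0.6, "hand": 1, "spin": -0.6}, {"tx": 0.2, "ty": 0.95, "tz": -0.6, "hand": 1, "spin": -0.68}, {"tx": 0.2, "ty": 1, "tz": -0.6, "hand": 1, "spin": -0.76}, {"tx": 0.2, "ty": 1, "tz": -0.6, "hand": 1, "spin": -0.84}, {"tx": 0.2, "ty": 1, "tz": -0.6, "hand": 1, "spin": -0.9}, {"tx": 0.2, "ty": 1, "tz": -0.6, "hand": 1, "spin": -0.943}, {"tx": 0.2, "ty": 1, "tz": -0.6, "hand": 1, "spin": -0.943}]'

```text
clock: 15.85
tool_pos: [0.5011, 0.0845, 0.2523]
eef_rot: [-180.0, -0.0, 72.1]
wrist_force: [-0.5, 0.3, -2.5]
grip_width: 0.0143
finger_force: 79.4
```

```bash
python3 - <<'E'
from h import *
rows([(.5008,-.1338,.24,72.1)])
im=robot.capture('wrist');cv2.imwrite('pics/w4.png',im)
E
```

```text
at [0.5011 0.0845 0.2523] 72.1 w 0.0143 F [-0.5  0.3 -2.5] j [-3. 21. 98.  0. 61. 15.] t 15.85
{'tx': np.float64(-0.831), 'ty': np.float64(0.268), 'tz': np.float64(0.049), 'spin': np.float64(-0.0)}
```

View pics/w4.png

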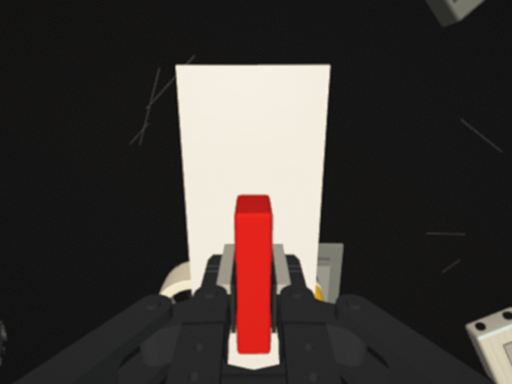

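The lid is held: its roof far edge runs (176,65)–(330,65), and the handle's top face spans rows 213–353 between columns 235 and 272. I'll compute the in-hand offset.

```bash
python3 - <<'E'
from h import *
s=robot.state();p=robot.camera_params("wrist");t=s['tool_pos'];ps=np.radians(s['eef_rot'][2])
f=lambda q:(round(float(np.cos(ps)*(q-t)[0]+np.sin(ps)*(q-t)[1]),4),round(float(np.sin(ps)*(q-t)[0]-np.cos(ps)*(q-t)[1]),4))
for c in [(176.5,65.5),(329.5,65.5)]: print('roof',f(onz(p,c,t[2]-.0235)))
for c in [(235.5,213),(272,213),(270,353),(237,353)]: print('handle',f(onz(p,c,t[2]+.0045)))
# side walls slope, image fits
im=cv2.imread('pics/w4.png');g=im.min(2)>150
for r in (70,100,140,180,220): 
    w=np.where(g[r,150:350])[0]+150
    print(r,w[0],w[-1],f(onz(p,(w[0]-.5,r),t[2]-.0235)),f(onz(p,(w[-1]+.5,r),t[2]-.0235)))
E
```

```text
roof (0.0881, -0.032)
roof (0.088, 0.0326)
handle (0.0322, -0.0066)
handle (0.0322, 0.0078)
handle (-0.0363, 0.008)
handle (-0.0363, -0.0071)
70 176 329 (0.0863, -0.0325) (0.0863, 0.0327)
100 178 327 (0.0742, -0.0326) (0.0742, 0.0328)
140 181 324 (0.0569, -0.0326) (0.0568, 0.0327)
180 184 321 (0.0381, -0.0325) (0.0381, 0.0325)
220 187 319 (0.0178, -0.0324) (0.0178, 0.0329)
```

send_rows --targets '[{"tx": -0.2, "ty": 0.07, "tz": 0.0, "hand": 1, "spin": 0}, {"tx": -0.4, "ty": 0.13, "tz": 0.0, "hand": 1, "spin": 0}, {"tx": -0.6, "ty": 0.2, "tz": 0.0, "hand": 1, "spin": 0}, {"tx": -0.75, "ty": 0.25, "tz": 0.0, "hand": 1, "spin": 0}, {"tx": -0.82, "ty": 0.269, "tz": 0.05, "hand": 1, "spin": 0}, {"tx": -0.82, "ty": 0.269, "tz": 0.1, "hand": 1, "spin": 0}, {"tx": -0.82, "ty": 0.269, "tz": 0.2, "hand": 1, "spin": 0}, {"tx": -0.82, "ty": 0.269, "tz": 0.2, "hand": 1, "spin": 0}, {"tx": -0.82, "ty": 0.269, "tz": 0.2, "hand": 1, "spin": 0}]'

```text
clock: 16.8
tool_pos: [0.5024, -0.1312, 0.2021]
eef_rot: [-179.9, -0.0, 72.0]
wrist_force: [0.3, -0.3, -1.9]
grip_width: 0.0143
finger_force: 79.3
```

```bash
python3 - <<'E'
from h import *
rows([(.502,-.1312,.12,72.1)])
im=robot.capture('wrist');s=robot.capture('scene')
cv2.imwrite('pics/w5.png',np.hstack([im[:,100:400],cv2.resize(s[100:228,200:320],None,fx=3,fy=3)]))
E
```

```text
at [ 0.5024 -0.1312  0.2021] 72.0 w 0.0143 F [ 0.3 -0.3 -1.9] j [-27.  26. 100.   0.  54.  -9.] t 16.8
{'tx': np.float64(-0.0), 'ty': np.float64(-0.002), 'tz': np.float64(0.328), 'spin': np.float64(-0.001)}
```

View pics/w5.png

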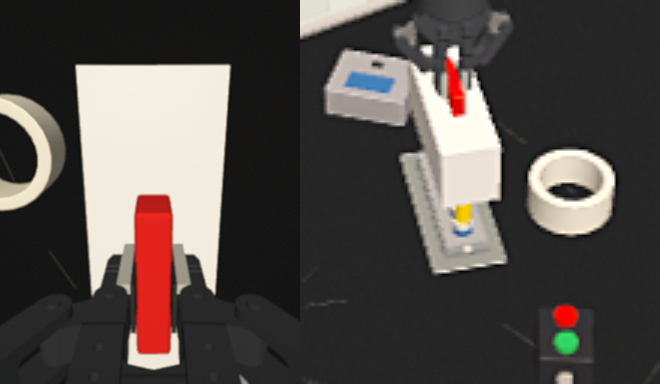

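The lid hangs straight above the dock, in line with the folded stack. I'll lower it gently.

send_rows --targets '[{"tx": 0, "ty": 0, "tz": 0.05, "hand": 1, "spin": 0}, {"tx": 0, "ty": 0, "tz": 0.1, "hand": 1, "spin": 0}, {"tx": 0, "ty": 0, "tz": 0.15, "hand": 1, "spin": 0}, {"tx": 0, "ty": 0, "tz": 0.2, "hand": 1, "spin": 0}, {"tx": 0, "ty": 0, "tz": 0.24, "hand": 1, "spin": 0}, {"tx": 0, "ty": 0, "tz": 0.28, "hand": 1, "spin": 0}, {"tx": 0, "ty": 0, "tz": 0.3, "hand": 1, "spin": 0}, {"tx": 0, "ty": 0, "tz": 0.32, "hand": 1, "spin": 0}, {"tx": 0, "ty": 0, "tz": 0.32, "hand": 1, "spin": 0}]'

```text
clock: 17.8
tool_pos: [0.5025, -0.1314, 0.1217]
eef_rot: [-180.0, -0.0, 72.1]
wrist_force: [-0.6, 0.9, -1.5]
grip_width: 0.0144
finger_force: 79.5
```

No contact yet, and the rim is below the plinth top. Now I press.

send_rows --targets '[{"tx": 0, "ty": 0, "tz": 0.01, "hand": 1, "spin": 0}, {"tx": 0, "ty": 0, "tz": 0.02, "hand": 1, "spin": 0}, {"tx": 0, "ty": 0, "tz": 0.03, "hand": 1, "spin": 0}, {"tx": 0, "ty": 0, "tz": 0.04, "hand": 1, "spin": 0}, {"tx": 0, "ty": 0, "tz": 0.05, "hand": 1, "spin": 0}, {"tx": 0, "ty": 0, "tz": 0.055, "hand": 1, "spin": 0}, {"tx": 0, "ty": 0, "tz": 0.055, "hand": 1, "spin": 0}]'

```text
clock: 18.5
tool_pos: [0.5026, -0.1317, 0.1085]
eef_rot: [-180.0, 0.0, 72.1]
wrist_force: [-1.3, -1.7, 2.5]
grip_width: 0.0144
finger_force: 80.0
```

send_rows --targets '[{"tx": 0, "ty": 0, "tz": 0.006, "hand": 1, "spin": 0}, {"tx": 0, "ty": 0, "tz": 0.012, "hand": 1, "spin": 0}, {"tx": 0, "ty": 0, "tz": 0.012, "hand": 1, "spin": 0}]'

```text
clock: 18.8
tool_pos: [0.5024, -0.1316, 0.1083]
eef_rot: [180.0, 0.0, 72.1]
wrist_force: [-6.1, -0.0, 25.5]
grip_width: 0.0144
finger_force: 83.2
```

The lid is firm on the flange: 25 N with no further travel. I'll release and retreat.

send_rows --targets '[{"tx": 0, "ty": 0, "tz": -0.012, "hand": 1, "spin": 0}, {"tx": 0, "ty": 0, "tz": -0.012, "hand": 0.6, "spin": 0}, {"tx": 0, "ty": 0, "tz": -0.012, "hand": 0.5, "spin": 0}, {"tx": 0, "ty": 0, "tz": -0.012, "hand": 0.5, "spin": 0}, {"tx": 0, "ty": 0, "tz": -0.012, "hand": 0.5, "spin": 0}, {"tx": 0, "ty": 0, "tz": -0.1, "hand": 0.5, "spin": 0}, {"tx": 0, "ty": 0, "tz": -0.3, "hand": 0.5, "spin": 0}, {"tx": 0, "ty": 0, "tz": -0.5, "hand": 0.5, "spin": 0}, {"tx": -0.1, "ty": 0, "tz": -0.6, "hand": 0.5, "spin": 0}, {"tx": -0.3, "ty": 0, "tz": -0.6, "hand": 0.5, "spin": 0}, {"tx": -0.3, "ty": 0, "tz": -0.6, "hand": 0.5, "spin": 0}]'

```text
clock: 19.9
tool_pos: [0.4795, -0.208, 0.2566]
eef_rot: [179.8, 0.2, 71.8]
wrist_force: [0.7, 1.2, -0.3]
grip_width: 0.0426
finger_force: 0.0
```

```bash
python3 - <<'E'
from h import *
im=robot.capture('wrist');s=robot.capture('scene')
cv2.imwrite('pics/w6.png',np.hstack([im[:,100:400],cv2.resize(s[100:228,180:320],None,fx=3,fy=3)]))
E
```

```text
(no output)
```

View pics/w6.png

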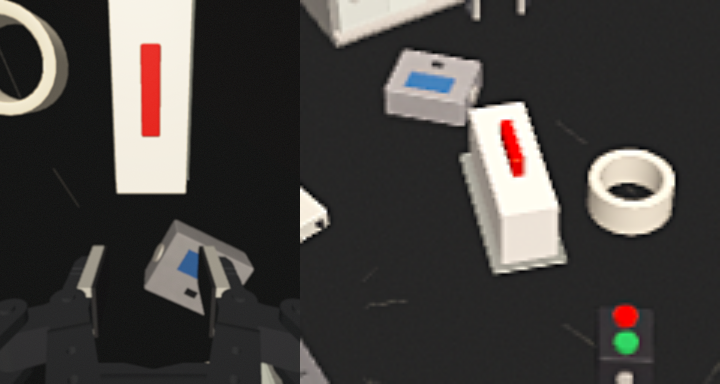

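The lid sits square and level on the flange, the gripper is clear of it, and the nearby equipment has not moved.

```bash
python3 -c "
from cell import robot
print(robot.hand_in())"
```

```text
the job is handed in; nothing more can be done
None
```

I folded the light in the required order, pressed the lid down onto the dock flange, let go, and handed the job in at about 20 s; the hand-in returned no verdict.

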